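# Cap the leaning glaze jars and press both lids home

### The arm

A 6-joint arm with a two-finger parallel gripper is mounted at the origin on the work surface. World frame = base frame: x ahead of the robot, y to its left, z up, the work surface at z = 0. Lengths are in mm, angles in degrees, forces in N, time in s.
With the tool pointing down it reaches from about 300 to 850 mm from the base axis. Payload 4.2 kg.
Tool frame: the origin (TCP) lies midway between the tips of the shut fingers; the grasp point (between the pads) lies 19 mm behind it (env.grasp_offset is the distance from the TCP to the grasp point, in mm); z points along the fingers, y is the line along which they close (so a half turn about z gives the same grasp; the last joint's range is limited). The gripper opens to 91 mm and grips with 3 to 60 N. Pads are 32 mm wide; open, the fingers measure 118 mm over their backs; the gripper's body (76 mm by 178 mm) begins 60 mm behind the grasp point.
Start: joints at [-78.094, 18.312, 89.639, -0, 72.044, -1.146], TCP at [129.857, -560.161, 213.976] pointing down, gripper open.
Joint ranges: [-177.97, 177.97], [-48.28, 115.42], [12.27, 149.76], [-77.06, 257.06], [2.81, 150.46], [-146.56, 146.56]. Speed limits (degrees/s): [147.25, 147.25, 180, 180, 180, 180].

### API

Orientations are given as [roll, pitch, yaw] about the fixed x, y, z axes, in that order (R = Rz(yaw) Ry(pitch) Rx(roll)).
In Python, from workcell import env, optics gives the robot as it stands. The module is installed in compiled form; this text tells all that it offers.
- The arm moves only by the tool send_rows, never from a script. Its argument "targets" is a list that holds one entry, the list of rows, each a list of 7 numbers: the turn, a rotation vector about the world's x, y, z scaled (see below), then the shift along the world's x, y, z scaled (see below), then the closure, from -1 (fully open) to 1 (shut). In form: [[[rx, ry, rz, x, y, z, gripper], ...]]. A call has 1 to 12 rows; each row shifts and turns the commanded pose from where the row before left it; what a row does not reach is not made up. The controller multiplies each number of a shift by 0.2 m and each number of a turn by pi/2 rad. A row lasts 1/10 s, in which the tool goes at most 50 mm and 8.59 degrees, less where a joint would pass 70% of its speed; a pose out of reach is approached as far as the arm can. A call with a number of a shift or a turn outside -1 to 1 is refused whole. A call with a gripper value outside its range is refused whole. The fingers move at their own pace and stop on an object; "grip_force" is the grip in N (left out, the last holds). Time passes only in rows, so rows that do not move let the fingers close. It gives the time, the measured TCP pose, the force, the opening and the grip force at its end, in the units of the state.
- env.state(): the state, without advancing time (a new reading comes with each control period).
- optics.grab_frame(name): name is "scene" or "top"; returns (picture, depth): 384x512x3 uint8, red, green, blue; 384x512 float32, mm along the optical axis (not along the pixel's ray), 0 where there is no reading.
- optics.camera_info(name): a dict with "camera_matrix" (3x3 intrinsics, pixels), "R" (3x3) and "t" (3): a world point X has camera coordinates R X + t. Camera axes: x right, y down, z forward; pixel columns grow to the right and rows downward; lengths in mm; the calibration is good to about 2 mm. A picture is of the moment at which its call begins. camera_info takes no time and is no camera call.
- env.job_done(): hands the job in; it is judged then, once.
Trained networks look in the newest picture that a camera, given by its name, has taken for a name from the list of things; names that differ only in an ending like _2 or _b are one class to them, and where a whole thing is asked for, a point or a joint stands for the part that bears it (a point fixed in the world has none). Each returns a list of dicts, best first, with "conf" (0 to 1); they miss things now and then, are a little off and sometimes report something else, mostly with a low value. They report only what shows in the picture. A call takes as long as a camera call.
- optics.silhouettes(camera, name): "mask" (384x512 bool, what is visible of it) and "at" ([column, row] in pixels, amid what is visible of it).
- optics.place_of(camera, name): "at" ([column, row] in pixels: a listed point, or the origin of a listed thing).
The state is a dict: "time_s": time; "qpos": joint angles; "qvel": joint speeds; "effort": joint torques, N m; "ee_pos": TCP position; "ee_rot": TCP orientation; "force": force on the tool from outside, world axes, zero at the start; "torque": the same for the moment, N m; "gripper_width": finger opening in mm; "gripper_force": force on a finger pad.
Only numpy, scipy, OpenCV 4.12 (cv2) and the standard library are available. Lean on these libraries where they do the work, as an engineer would, in place of code of your own. Each camera call takes 0.05 s, during which the arm holds its last target. There are 200 camera calls.

### The job

Close up the two leaning glaze jars: put the loose green cap on the open green jar and press it down until it is fully home on its red seal, and press down the amber jar's cap, which was left standing proud, until it too is fully home. Leave everything else on the bench where it is.

Things in the scene. Friction and masses are not known exactly. Their poses are not given: they have to be found in the camera images.
- green_jar: Green jar in a wooden stand fixed to the bench (130 x 115 mm, below the shoulder), leaning 27 deg roughly towards the robot. Origin on its axis at the shoulder, 116 mm above the bench; z axis = jar axis, out of the mouth. Belly 82 mm across; cream neck 48 mm across, tapering to 41 mm over its last 7 mm, ends at z = 26 mm. The stands may swap sides. Starts open.
- green_seal (a joint): Red seal collar round the green jar's neck, 61 mm across, 6 mm thick; slides along the neck. 0 m = up (upper face at z = 14 mm of green_jar; the start), 0.008 m = fully down on the shoulder (upper face at z = 6 mm). Stiff: takes 9 to 12 N along the jar's axis, and stays where it is left.
- green_cap: Loose green cap, 80 g, on the bench, knob up. Origin: centre of its open lower rim, z up through the knob. Skirt 60 mm across outside, 53 inside, 22 deep; flat top at z = 26 mm; black knob 22 mm across, z = 26 to 56 mm. The skirt slides over the green neck (2.5 mm play all round) and rests on the seal: rim 14 mm from green_jar's origin before pressing, 6 mm when fully home.
- amber_jar: Amber jar in a wooden stand fixed to the bench (130 x 115 mm, below the shoulder), leaning 27 deg roughly towards the robot. Origin on its axis at the shoulder, 116 mm above the bench; z axis = jar axis, out of the mouth. Belly 82 mm across; cream neck 48 mm across, tapering to 41 mm over its last 7 mm, ends at z = 26 mm. The stands may swap sides. Already capped.
- amber_cap (a joint): Amber cap with a red seal on the amber jar, same shape as the green one (60 mm across, black knob 22 mm across, 30 mm tall); cannot come off. 0 m = 8 mm proud, 0.008 m = fully home; starts at 0 to 0.004. Stiff: takes 9 to 12 N along the jar's axis, and stays where it is left.
- amber_knob (a point): Centre of the top face of the amber cap's knob, 70 mm from amber_jar's origin along its axis when the joint is 0; moves with the cap. z axis along the jar's axis, outwards.
- test_tile: Bystander: small flat glazed test tile, green with an amber band, 60 x 60 x 9 mm. Origin under its centre.
- brush: Bystander: glaze brush about 190 mm long lying on the bench. Origin under its middle; its x axis runs along it.
- bowl: Bystander: white ceramic bowl, 90 mm across, 40 mm high. Origin under its centre.
- gourd: Bystander: amber glazed gourd figurine, 72 mm across, 85 mm high. Origin under its centre.
- roof_tile: Bystander: green glazed decorated tile lying flat, 85 x 120 x 16 mm with an amber rim. Origin under its centre.
- blue_jar: Bystander: small blue closed jar with a white cap, 56 mm across, 70 mm high, standing loose. Origin under its centre.
- spatula: Bystander: spatula about 200 mm long lying on the bench. Origin under its middle.

How it is judged (in metres and radians):
At the end, for the whole second after the job is handed in: Green cap on the green neck, centred within 4 mm, in line within 0.1 rad, its rim less than 8 mm from the jar's origin and the seal joint above 6.5 mm, released and at rest; amber cap joint above 6.5 mm (fully home is 8) (x of green_cap in the frame of green_jar between -0.004 and 0.004 m and y of green_cap in the frame of green_jar between -0.004 and 0.004 m and z of green_cap in the frame of green_jar between 0.003 and 0.008 m and angle between the z axis of green_cap and the z axis of green_jar, either way round below 0.1 rad and value of joint each of green_seal, amber_cap above 0.0065 m and linear speed of green_cap below 0.01 m/s); the robot touches nothing.
It fails at once if a bystander was moved more than 30 mm (distance of any of test_tile, brush, bowl, gourd, roof_tile, blue_jar, spatula from where it was at the start of the episode above 0.03 m).
It also fails if it takes over 45 s, if anything falls off the work surface, if the arm or the gripper's body presses on something with over 40 N, if the wrist force passes 120 N, or if a joint passes its speed limit or range.

## Working session

There is one attempt and no reset: what is moved stays moved. The work goes in short steps, Python scripts to look and compute and a tool call to move; the robot and the scene stay as the last step left them, time stands still between calls to the robot, and variables do not carry over. Pictures are saved under pics/ and viewed, at most 10 in all, crops included, and the job is handed in when it is done.

Besides the shell and the picture viewer there is one more tool, called after "Request:" as name([rows], argument=value, ...), one row to a line, values as JSON. send_rows: Moves the arm, as the interface text tells. Its arguments: {"type":"object","properties":{"targets":{"type":"array"},"grip_force":{"type":"number"}},"required":["targets"]}

```bash
mkdir -p pics
cat > h.py <<'E'
import numpy as np, cv2
from workcell import env, optics
def cam(n):
    i=optics.camera_info(n); return np.array(i["camera_matrix"]),np.array(i["R"]),np.array(i["t"]).ravel()
def cloud(n,d):
    K,R,t=cam(n); v,u=np.mgrid[:384,:512]
    c=np.stack([(u-K[0,2])/K[0,0]*d,(v-K[1,2])/K[1,1]*d,d],-1)
    return (c-t)@R
def proj(n,X):
    K,R,t=cam(n); c=K@(R@np.asarray(X,float)+t); return c[:2]/c[2]
E
python3 - <<'E'
from h import *
np.set_printoptions(precision=1,suppress=True)
ims=[]
for n in ("scene","top"):
    im,d=optics.grab_frame(n); P=cloud(n,d); np.savez(f"/tmp/{n}.npz",im=im,d=d,P=P)
    K,R,t=cam(n); print(n,"cam at",-R.T@t)
    cv2.imwrite(f"pics/{n}0.png",im[:,:,::-1])
    for o in ("green_jar","amber_jar","green_cap","amber_cap","green_seal","amber_knob"):
        for s in optics.silhouettes(n,o)[:2]:
            m=s["mask"]&(d>0); p=P[m]
            if len(p): print(o,round(s["conf"],2),s["at"],m.sum(),"med",np.median(p,0),"lo",np.percentile(p,3,0),"hi",np.percentile(p,97,0))
        for s in optics.place_of(n,o)[:1]: print("   place",o,round(s["conf"],2),s["at"])
print(env.state()["time_s"])
E
```

```text
scene cam at [1010.5  474.6  811.1]
green_jar 0.72 [292.0, 251.0] 1390 med [632.1 183.5 107.2] lo [578.  142.2  52.2] hi [665.7 211.4 144. ]
green_jar 0.43 [295.2, 191.5] 314 med [425.3  -6.7   8.3] lo [394.7 -39.   -0.6] hi [452.3  21.2  11.3]
   place green_jar 0.89 [298.3, 237.4]
amber_jar 0.6 [229.3, 185.1] 1088 med [611.6 -87.5 115.1] lo [ 558.9 -133.8   57. ] hi [657.1 -64.8 170.9]
amber_jar 0.19 [165.3, 185.6] 447 med [ 723.  -252.2   47.9] lo [ 695.7 -288.6    3.5] hi [ 743.3 -240.9   71.7]
   place amber_jar 0.77 [228.4, 176.8]
green_cap 0.58 [227.0, 152.7] 245 med [ 471.3 -276.3   25.7] lo [ 439.4 -310.9    5.4] hi [ 493.9 -255.3   56. ]
green_cap 0.5 [348.2, 223.6] 714 med [392.1 184.7  16.8] lo [338.4 108.5   0.1] hi [463.2 238.7  21.3]
amber_cap 0.6 [234.6, 164.9] 410 med [587.  -90.6 150.4] lo [ 554.  -122.3  124.3] hi [611.2 -71.5 177.5]Traceback (most recent call last):
  File "<stdin>", line 12, in <module>
ValueError: it knows: amber_jar, amber_knob, blue_jar, bowl, brush, gourd, green_cap, green_jar, roof_tile, spatula, test_tile
```

View pics/scene0.png

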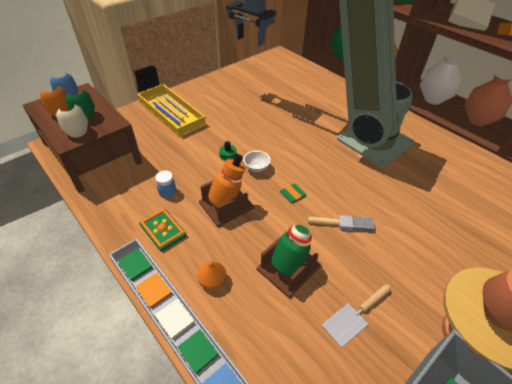

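The scene view shows the open green jar at (292,250), the amber jar at (229,185), the green cap at (228,150) behind the amber knob, and the bowl at (257,160). Next I'll take the top view and fit the models.

Run:
```python
from h import *
np.set_printoptions(precision=1,suppress=True)
n="top"
im,d=optics.grab_frame(n); P=cloud(n,d); np.savez(f"/tmp/{n}.npz",im=im,d=d,P=P)
K,R,t=cam(n); print(n,"cam at",-R.T@t,K[0,0])
cv2.imwrite(f"pics/{n}0.png",im[:,:,::-1])
for o in ("green_jar","amber_jar","green_cap","amber_knob","bowl","gourd","test_tile","brush","blue_jar"):
    for s in optics.silhouettes(n,o)[:2]:
        m=s["mask"]&(d>0); p=P[m]
        if len(p): print(o,round(s["conf"],2),s["at"],m.sum(),"med",np.median(p,0),"lo",np.percentile(p,3,0),"hi",np.percentile(p,97,0))
    for s in optics.place_of(n,o)[:1]: print("   place",o,round(s["conf"],2),s["at"])
print(env.state()["time_s"])
```

```text
top cam at [ 504.6   32.2 1536. ] 491.5004251194986
green_jar 0.65 [201.0, 187.0] 756 med [612.1 165.4 120.9] lo [569.4 131.7  12.4] hi [660.  204.9 146.6]
green_jar 0.54 [267.8, 249.2] 314 med [422.1 -13.2   9.6] lo [395.  -38.2   3.9] hi [447.   11.5  15.7]
   place green_jar 0.57 [200.5, 188.8]
amber_jar 0.75 [299.0, 186.4] 807 med [ 599.9 -103.2  132.4] lo [ 552.1 -140.8   15.2] hi [652.9 -72.7 177. ]
amber_jar 0.73 [353.1, 152.7] 301 med [ 710.6 -266.    69. ] lo [ 689.  -292.7   13. ] hi [ 734.5 -246.6   76.8]
   place amber_jar 0.85 [299.0, 192.8]
green_cap 0.68 [309.2, 125.4] 975 med [ 801.5 -145.9   18.1] lo [ 764.  -203.6   10.6] hi [840.8 -92.7  26.3]
green_cap 0.61 [353.5, 240.6] 328 med [ 462.3 -285.2   28. ] lo [ 436.6 -315.     8.7] hi [ 488.6 -261.4   59.2]
   place green_cap 0.64 [352.4, 236.3]
amber_knob 0.86 [297.8, 195.4] 379 med [ 577.3 -101.2  155.5] lo [ 551.3 -128.6  134.8] hi [606.1 -77.7 179.2]
   place amber_knob 0.69 [295.9, 203.5]
bowl 0.98 [320.4, 244.5] 682 med [ 428.  -179.7   19.3] lo [ 390.5 -215.1    1.2] hi [ 468.1 -137.9   44. ]
   place bowl 0.62 [319.8, 248.4]
gourd 0.79 [238.0, 132.5] 374 med [783.9  68.9  54.4] lo [759.2  41.6  35.3] hi [816.2  97.   78.1]
   place gourd 0.77 [241.3, 130.9]
test_tile 0.87 [263.4, 249.9] 349 med [419.6 -10.8   9.6] lo [392.1 -38.4   3.9] hi [447.   14.4  15.7]
   place test_tile 0.9 [265.5, 248.8]
brush 0.86 [201.9, 259.9] 636 med [383.  179.6  18.2] lo [331.6 100.8   1.5] hi [457.7 231.3  24.7]
   place brush 0.87 [205.5, 251.9]
blue_jar 0.84 [353.7, 154.1] 292 med [ 710.6 -268.6   69.3] lo [ 688.9 -293.4   29.4] hi [ 734.7 -247.3   76.8]
blue_jar 0.67 [296.7, 193.9] 415 med [ 577.4 -103.7  154.5] lo [ 549.6 -133.2  129.4] hi [609.4 -78.1 179. ]
   place blue_jar 0.76 [349.1, 159.1]
1.35
```

View pics/top0.png

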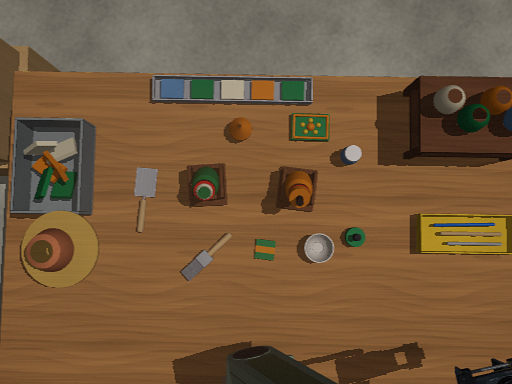

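```bash
cat > fit.py <<'E'
from h import *
from scipy.optimize import least_squares
np.set_printoptions(precision=1,suppress=True)
def axis(yaw,lean=27): 
    y=np.radians(yaw); l=np.radians(lean); return np.array([np.sin(l)*np.cos(y),np.sin(l)*np.sin(y),np.cos(l)])
def cyl(r,z,R,a,b):
    dr=r-R; dz=abs(z-(a+b)/2)-(b-a)/2
    return np.hypot(np.maximum(dr,0),np.maximum(dz,0))+np.minimum(np.maximum(dr,dz),0)
def rz(p,o,a):
    z=(p-o)@a; return np.linalg.norm(p-o-z[:,None]*a,axis=1),z
def mk(p,x,kind):
    if kind=="gcap": o=np.array([x[0],x[1],0]);a=np.array([0,0,1.]); s=0
    else: o=np.array([x[0],x[1],116]); a=axis(x[2]); s=x[3] if kind=="amber" else 0
    r,z=rz(p,o,a)
    if kind=="amber": return np.minimum(cyl(r,z,30,14-s,40-s),cyl(r,z,11,40-s,70-s)),z
    if kind=="gcap": return np.minimum(cyl(r,z,30,0,26),cyl(r,z,11,26,56)),z
    return np.minimum(np.minimum(cyl(r,z,24,0,19),cyl(r,z,20.5,0,26)),cyl(r,z,30.5,8,14)),z
def fit(p,kind,x0,zlo):
    for _ in range(4):
        _,z=mk(p,x0,kind); q=p[z>zlo]
        f=least_squares(lambda x:mk(q,x,kind)[0],x0,loss="soft_l1",f_scale=1.5); x0=f.x
    return x0,len(q),np.median(abs(mk(q,x0,kind)[0]))
E
cat > m.py <<'E'
from fit import *
D={n:np.load(f"/tmp/{n}.npz") for n in ("top","scene")}
for kind,c,x0,zlo in (("amber",(575,-100,150),[620,-100,180,2],18),("green",(590,170,130),[620,170,180],8),("gcap",(462,-285,28),[462,-285],4)):
    ps=[]
    for n in D:
        P=D[n]["P"]; d=D[n]["d"]
        e=(cv2.dilate(d,np.ones((3,3)))-cv2.erode(d,np.ones((3,3))))<25
        m=(np.linalg.norm(P-np.array(c),axis=2)<65)&(P[...,2]>(5 if kind=="gcap" else 105))&(d>0)&e
        if kind=="gcap": m&=np.hypot(P[...,0]-c[0],P[...,1]-c[1])<36; 
        ps.append(P[m]); print(kind,n,*fit(P[m],kind,x0,zlo))
    print(kind,"both",*fit(np.vstack(ps),kind,x0,zlo))
# systematic offsets: table height seen by each camera; tile centre
for n in D:
    P=D[n]["P"]; im=D[n]["im"].astype(int); m=(abs(P[...,0]-420)<120)&(abs(P[...,1]-60)<45)&(D[n]["d"]>0)&(P[...,2]<5); print(n,"table z",np.median(P[m][:,2]),"std",P[m][:,2].std())
K,R,t=cam("top");
E
python3 m.py
```

```text
amber top [ 588.7 -105.9  176.9    1.2] 257 1.366820445985553
amber scene [ 591.  -102.4  175.6    2. ] 255 0.7769837553620675
amber both [ 590.3 -103.   173.3    1.4] 514 1.1699497152638703
green top [595.2 166.9 186.9] 237 1.5769406294166641
green scene [598.3 171.3 186.3] 240 0.704217705928821
green both [597.6 169.7 183.6] 477 1.1537177862602412
gcap top [ 461.8 -284.3] 207 2.3325014042209595
gcap scene [ 464.8 -285.8] 153 1.0111874396913851
gcap both [ 464.9 -285.9] 360 1.5866375254726885
top table z 0.2586920758884603 std 2.890224028077562
scene table z -0.19175890519086258 std 1.5505445934460824
```

Run:
```python
from h import *
s=env.state()
for k in ("time_s","qpos","ee_pos","ee_rot","force","gripper_width"): print(k,s[k])
```

```text
time_s 1.35
qpos [-7.80950231e+01  1.83106919e+01  8.96369961e+01 -5.04455889e-04
  7.20448562e+01 -1.14704515e+00]
ee_pos [ 129.84801617 -560.17448446  214.00165145]
ee_rot [1.79992555e+02 6.29064394e-04 1.30521775e+01]
force [0.56603423 0.27553603 0.26630353]
gripper_width 91.39181265266373
```

Request:
send_rows([
  [[0, 0, -0.0132, 0.152, 0.125, -0.038, 0], [0, 0, -0.0132, 0.152, 0.125, -0.038, 0], [0, 0, -0.0132, 0.152, 0.125, -0.038, 0], [0, 0, -0.0132, 0.152, 0.125, -0.038, 0], [0, 0, -0.0132, 0.152, 0.125, -0.038, 0], [0, 0, -0.0132, 0.152, 0.125, -0.038, 0], [0, 0, -0.0132, 0.152, 0.125, -0.038, 0], [0, 0, -0.0132, 0.152, 0.125, -0.038, 0], [0, 0, -0.0132, 0.152, 0.125, -0.038, 0], [0, 0, -0.0132, 0.152, 0.125, -0.038, 0], [0, 0, -0.0132, 0.152, 0.125, -0.038, 0], [0, 0, 0, 0, 0, 0, 0]],
])

```text
time_s: 2.55
ee_pos: [466.9, -282.3, 129.4]
ee_rot: [-179.9, -0.0, 0.2]
force: [-0.4, -0.6, 0.1]
gripper_width: 45.8
gripper_force: 0.0
```

Request:
send_rows([
  [[0, 0, 0, 0, 0, -0.1, 0], [0, 0, 0, 0, 0, -0.1, 0], [0, 0, 0, 0, 0, -0.1, 0], [0, 0, 0, 0, 0, 0, 0]],
])

```text
time_s: 2.95
ee_pos: [462.0, -284.5, 68.2]
ee_rot: [-179.8, 0.3, -0.0]
force: [0.0, 0.0, 0.4]
gripper_width: 45.6
gripper_force: 0.0
```

Run:
```python
from h import *
im,d=optics.grab_frame("top")
s=env.state(); print(s["ee_pos"],s["ee_rot"],s["force"])
cv2.imwrite("pics/g1.png",cv2.resize(im[190:290,300:410,::-1],None,fx=5,fy=5))
```

```text
[ 463.14761426 -285.16208429   69.69703898] [-1.79930874e+02  1.35394383e-01 -3.68159411e-02] [-0.21808233  0.70101388 -0.35302452]
```

View pics/g1.png

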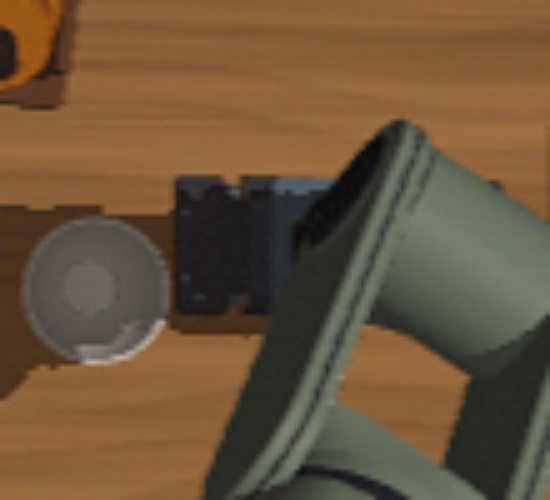

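The gripper body hides the cap and stays clear of the bowl at (90,290). I'll descend and grip.

Request:
send_rows([
  [[0, 0, 0, 0, 0, -0.08, 0], [0, 0, 0, 0, 0, -0.08, 0], [0, 0, 0, 0, 0, -0.04, 0], [0, 0, 0, 0, 0, 0, 0], [0, 0, 0, 0, 0, 0, 0], [0, 0, 0, 0, 0, 0, 1], [0, 0, 0, 0, 0, 0, 1], [0, 0, 0, 0, 0, 0, 1], [0, 0, 0, 0, 0, 0, 1], [0, 0, 0, 0, 0, 0, 1]],
], grip_force=45)

```text
time_s: 4.0
ee_pos: [464.5, -285.3, 30.7]
ee_rot: [180.0, -0.0, -0.0]
force: [-1.1, -0.2, 3.2]
gripper_width: 21.4
gripper_force: 45.0
```

Request:
send_rows([
  [[0, 0, 0, 0, 0, 0.1, 1], [0, 0, 0, 0, 0, 0.2, 1], [0, 0, 0, 0, 0, 0.2, 1], [0, 0, 0, 0, 0, 0.2, 1], [0, 0, 0, 0, 0.1, 0.2, 1], [0, 0, 0, 0.03, 0.2, 0.1, 1], [0, 0, 0, 0.03, 0.22, 0, 1], [0, 0, 0, 0.03, 0.22, 0, 1], [0, 0, 0, 0.03, 0.22, 0, 1], [0, 0, 0, 0.03, 0.22, 0, 1], [0, 0, 0, 0.03, 0.22, 0, 1], [0, 0, 0, 0.03, 0.22, 0, 1]],
])

```text
time_s: 5.2
ee_pos: [506.0, 40.6, 230.2]
ee_rot: [180.0, 0.0, -0.0]
force: [1.4, -0.8, -1.3]
gripper_width: 21.4
gripper_force: 45.0
```

Request:
send_rows([
  [[0.0025, -0.0374, 0, 0.03, 0.2, 0, 1], [0.0025, -0.0374, 0, 0.04, 0.2, 0, 1], [0.0025, -0.0374, 0, 0.05, 0.16, 0, 1], [0.0025, -0.0374, 0, 0.05, 0.1, -0.02, 1], [0.0025, -0.0374, 0, 0.04, 0.06, -0.04, 1], [0.0025, -0.0374, 0, 0.03, 0.02, -0.05, 1], [0.0025, -0.0374, 0, 0, 0, -0.04, 1], [0.0025, -0.0374, 0, 0, 0, -0.03, 1], [0, 0, 0, 0, 0, 0, 1], [0, 0, 0, 0, 0, 0, 1], [0, 0, 0, 0, 0, 0, 1]],
])

```text
time_s: 6.3
ee_pos: [555.3, 187.1, 195.4]
ee_rot: [-178.0, -27.0, -0.5]
force: [0.6, 0.3, -0.7]
gripper_width: 21.1
gripper_force: 45.0
```

Run:
```python
from h import *
for n in ("scene","top"):
    im,d=optics.grab_frame(n); np.savez(f"/tmp/{n}2.npz",im=im,d=d,P=cloud(n,d))
    u,v=proj(n,[570,170,160]).astype(int); print(n,u,v)
    cv2.imwrite(f"pics/h_{n}.png",cv2.resize(im[max(v-50,0):v+50,u-60:u+60,::-1],None,fx=5,fy=5))
s=env.state(); print(s["ee_pos"],s["ee_rot"],s["gripper_width"],s["force"])
a=cv2.imread("pics/h_scene.png"); b=cv2.imread("pics/h_top.png"); b=cv2.resize(b,(600,a.shape[0]))
cv2.imwrite("pics/h.png",cv2.resize(np.hstack([a,b]),(800,333)))
```

```text
scene 307 220
top 201 196
[555.25602807 186.98545453 195.24115373] [-178.01075132  -26.98346397   -0.53150504] 20.7762192225747 [ 0.27745319  1.07150897 -0.43937389]
```

View pics/h.png

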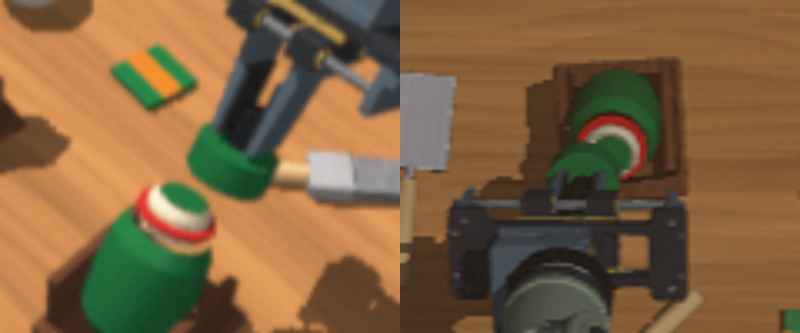

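The cap is held, square in the fingers, up and to one side of the mouth. Next: fit the held cap and the jar in the same cameras, so that calibration bias cancels.

```bash
cat > rel.py <<'E'
from fit import *
from scipy.spatial.transform import Rotation as Ro
s=env.state(); T=np.array(s["ee_pos"]); tz=Ro.from_euler("xyz",s["ee_rot"],degrees=True).as_matrix()[:,2]
a=-tz; exp=T+30.7*tz; print("tool axis",a.round(3),"azim",np.degrees(np.arctan2(a[1],a[0])))
F={n:[] for n in ("top","scene")}
for k in range(2):
    for n in F:
        im,d=optics.grab_frame(n); F[n].append((im,d))
for n in F:
    im=F[n][0][0]; ds=np.stack([f[1] for f in F[n]]); d=np.where((ds>0).all(0),ds.mean(0),0).astype(np.float32)
    P=cloud(n,d); hsv=cv2.cvtColor(im,cv2.COLOR_RGB2HSV); g=(hsv[...,0]>50)&(hsv[...,0]<85)&(hsv[...,1]>110)
    r,z=rz(P.reshape(-1,3),exp,a); r=r.reshape(d.shape); z=z.reshape(d.shape)
    e=(cv2.dilate(d,np.ones((3,3)))-cv2.erode(d,np.ones((3,3))))<25
    q=P[g&e&(d>0)&(r<38)&(z>-6)&(z<34)]
    f=least_squares(lambda x:cyl(*rz(q,exp+x,a),30,0,26),[0,0,0],loss="soft_l1",f_scale=1.5)
    print(n,"cap bias",f.x,len(q),np.median(abs(f.fun)))
    m=(np.linalg.norm(P-np.array((590,170,130)),axis=2)<60)&(P[...,2]>105)&(d>0)&e&(r>36)
    print(n,"jar",*fit(P[m],"green",[598,169,184],8))
E
python3 rel.py
```

```text
tool axis [-0.5 -0.   0.9] azim -176.15409929199097
top cap bias [-2.4 -2.9 -0.6] 120 0.8255351818646854
top jar [595.7 166.  179.9] 70 0.9434829755918539
scene cap bias [-1.   0.2 -0.8] 282 0.39879719521613133
scene jar [597.7 171.8 186.5] 28 0.3797533015640937
```

Request:
send_rows([
  [[0, 0, 0.015, 0.005, -0.05, 0.005, 1], [0, 0, 0.014, 0.006, -0.056, 0.004, 1], [0, 0, 0, 0, 0, 0, 1], [0, 0, 0, 0, 0, 0, 1], [0, 0, 0, 0, 0, 0, 1]],
])

```text
time_s: 7.1
ee_pos: [556.5, 166.0, 196.2]
ee_rot: [-178.0, -26.9, 2.1]
force: [-0.1, 0.6, -0.8]
gripper_width: 21.1
gripper_force: 45.0
```

```bash
python3 rel.py
python3 - <<'E'
from h import *
s=env.state(); print(s["time_s"],s["ee_pos"],s["ee_rot"])
n="scene"; im,d=optics.grab_frame(n); u,v=proj(n,[575,170,165]).astype(int)
cv2.imwrite("pics/h3.png",cv2.resize(im[v-45:v+45,u-60:u+60,::-1],None,fx=6,fy=6,interpolation=cv2.INTER_CUBIC))
E
```

```text
tool axis [-0.5 -0.1  0.9] azim -173.56337291521373
top cap bias [-2.6 -4.3 -0. ] 122 0.8361046262094636
top jar [598. 169. 184.] 0 nan
scene cap bias [-0.6  0.2 -0.5] 285 0.40185394397894925
scene jar [598. 169. 184.] 0 nan
7.3 [556.39794541 166.05474939 196.12711622] [-178.05205206  -26.91813577    2.15493457]
  return _methods._mean(a, axis=axis, dtype=dtype,
  ret = ret.dtype.type(ret / rcount)
```

View pics/h3.png

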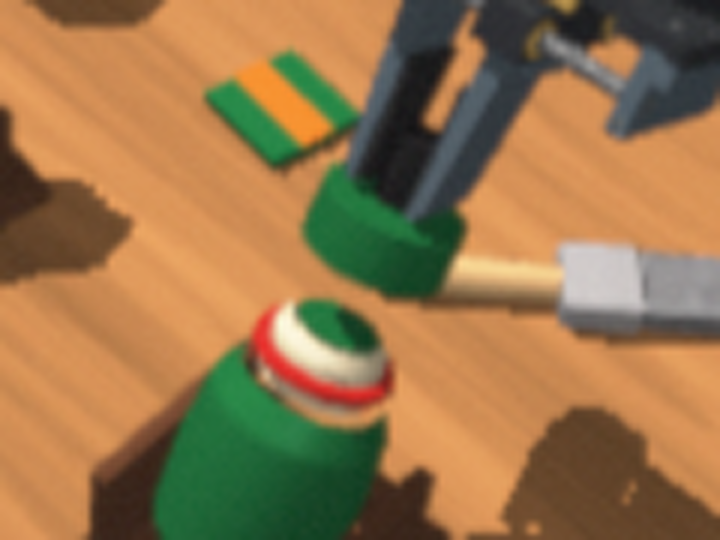

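The cap is in line above the mouth, so I'll approach along the axis.

Request:
send_rows([
  [[0, 0, 0, 0.02, 0.002, -0.035, 1], [0, 0, 0, 0.02, 0.002, -0.035, 1], [0, 0, 0, 0.02, 0.002, -0.035, 1], [0, 0, 0, 0.014, 0.001, -0.025, 1], [0, 0, 0, 0, 0, 0, 1], [0, 0, 0, 0, 0, 0, 1], [0, 0, 0, 0, 0, 0, 1]],
])

```text
time_s: 8.05
ee_pos: [571.4, 167.1, 170.4]
ee_rot: [-178.0, -26.9, 2.1]
force: [0.5, 0.4, -0.6]
gripper_width: 21.0
gripper_force: 45.0
```

Request:
send_rows([
  [[0, 0, 0, 0.006, 0.0005, -0.012, 1], [0, 0, 0, 0.006, 0.0005, -0.012, 1], [0, 0, 0, 0.006, 0.001, -0.012, 1], [0, 0, 0, 0.006, 0.001, -0.012, 1], [0, 0, 0, 0, 0, 0, 1], [0, 0, 0, 0, 0, 0, 1]],
])

```text
time_s: 8.65
ee_pos: [576.1, 167.6, 160.4]
ee_rot: [-178.1, -26.9, 2.1]
force: [0.2, 0.7, -0.9]
gripper_width: 20.6
gripper_force: 45.0
```

Request:
send_rows([
  [[0, 0, 0, 0.005, 0.0005, -0.01, 1], [0, 0, 0, 0.005, 0.0005, -0.01, 1], [0, 0, 0, 0.005, 0.0005, -0.01, 1], [0, 0, 0, 0.005, 0.0005, -0.01, 1], [0, 0, 0, 0, 0, 0, 1]],
])

```text
time_s: 9.15
ee_pos: [580.0, 168.2, 153.1]
ee_rot: [-178.0, -27.0, 2.1]
force: [-3.9, -0.1, 3.2]
gripper_width: 21.2
gripper_force: 45.0
```

Request:
send_rows([
  [[0, 0, 0, 0.005, 0.0005, -0.01, 1], [0, 0, 0, 0.005, 0.0005, -0.01, 1], [0, 0, 0, 0, 0, 0, 1]],
])

```text
time_s: 9.45
ee_pos: [582.0, 168.3, 149.2]
ee_rot: [-178.0, -27.0, 2.1]
force: [-3.5, -0.1, 4.3]
gripper_width: 20.9
gripper_force: 45.0
```

Request:
send_rows([
  [[0, 0, 0, 0.005, 0.0005, -0.01, 1], [0, 0, 0, 0, 0, 0, 1], [0, 0, 0, 0, 0, 0, 1]],
])

```text
time_s: 9.75
ee_pos: [582.4, 168.4, 148.8]
ee_rot: [-178.0, -27.0, 2.1]
force: [-14.1, -1.1, 17.1]
gripper_width: 21.1
gripper_force: 45.1
```

Request:
send_rows([
  [[0, 0, 0, 0.005, 0.0005, -0.01, 1], [0, 0, 0, 0, 0, 0, 1]],
])

```text
time_s: 9.95
ee_pos: [582.7, 168.4, 148.7]
ee_rot: [-178.0, -27.0, 2.1]
force: [-24.9, -2.3, 31.4]
gripper_width: 21.2
gripper_force: 45.1
```

It hit a hard stop at about 40 N along the axis, at the depth expected for fully home. I'll relax the push, release and retreat.

Request:
send_rows([
  [[0, 0, 0, -0.009, -0.001, 0.018, 1], [0, 0, 0, 0, 0, 0, 1], [0, 0, 0, 0, 0, 0, 0], [0, 0, 0, 0, 0, 0, 0], [0, 0, 0, 0, 0, 0, 0], [0, 0, 0, 0, 0, 0, 0], [0, 0, 0, -0.045, -0.005, 0.089, 0], [0, 0, 0, -0.045, -0.005, 0.089, 0], [0, 0, 0, -0.09, -0.01, 0.178, 0], [0, 0, 0, -0.09, -0.01, 0.178, 0]],
])

```text
time_s: 10.95
ee_pos: [527.4, 162.0, 255.0]
ee_rot: [-178.1, -26.8, 2.1]
force: [1.2, 0.1, 0.4]
gripper_width: 45.5
gripper_force: 0.0
```

Request:
send_rows([
  [[0, 0, 0, 0, -0.08, 0, 1], [0, 0, -0.02, 0, -0.2, 0, 1], [0, 0, -0.02, 0.01, -0.22, 0, 1], [0, 0, -0.02, 0.01, -0.22, 0, 1], [0, 0, -0.02, 0.02, -0.22, -0.04, 1], [0, 0, -0.02, 0.02, -0.22, -0.06, 1], [0, 0, -0.016, 0.012, -0.1, -0.06, 1], [0, 0, 0, 0, -0.045, -0.045, 1], [0, 0, 0, 0, 0, 0, 1], [0, 0, 0, 0, 0, 0, 1], [0, 0, 0, 0, 0, 0, 1]],
])

```text
time_s: 12.05
ee_pos: [543.0, -98.2, 214.7]
ee_rot: [-178.1, -27.0, -8.3]
force: [-0.5, -0.4, -0.3]
gripper_width: 0.4
gripper_force: 0.0
```

```bash
cat > chk.py <<'E'
from fit import *
def mk2(p,x):
    o=np.array([x[0],x[1],116]); a=axis(x[2]); r,z=rz(p,o,a); s=x[3]
    return np.minimum(cyl(r,z,30,14-s,40-s),cyl(r,z,11,40-s,70-s)),z
import sys
fr={}
for n in ("top","scene"):
    im,d=optics.grab_frame(n); P=cloud(n,d); fr[n]=im
    e=(cv2.dilate(d,np.ones((3,3)))-cv2.erode(d,np.ones((3,3))))<25
    for nm,c,x0 in (("green",(570,167,150),[598,170,186,7]),("amber",(575,-100,150),[591,-102,176,2])):
        m=(np.linalg.norm(P-np.array(c),axis=2)<(50 if nm=="green" else 42))&(P[...,2]>105)&(d>0)&e
        hsv=cv2.cvtColor(im,cv2.COLOR_RGB2HSV)
        if nm=="amber": m&=(hsv[...,0]<25)&(hsv[...,1]>120)
        try: print(n,nm,*fit(P[m],"amber",x0,14))
        except Exception as ex: print(n,nm,"no fit")
s=env.state(); print(s["time_s"],np.array(s["ee_pos"]),np.array(s["ee_rot"]),s["gripper_width"])
n="scene"; u,v=proj(n,[575,40,150]).astype(int)
cv2.imwrite(f"pics/c_{sys.argv[1]}.png",cv2.resize(fr[n][v-75:v+75,u-95:u+95,::-1],None,fx=4,fy=4,interpolation=cv2.INTER_CUBIC))
E
python3 chk.py 1
```

```text
top green [596.6 167.3 181.9   8. ] 233 1.5064484982180701
top amber [ 588.4 -106.7  168.3    1.2] 227 1.3178866116028178
scene green [598.  170.3 184.2   8.3] 340 0.5277451270167575
scene amber [ 590.6 -102.9  172.6    1.9] 218 0.6515903685571249
12.15 [543.  -98.  214.7] [-178.1  -27.    -8.2] 0.3200783656708472
```

View pics/c_1.png

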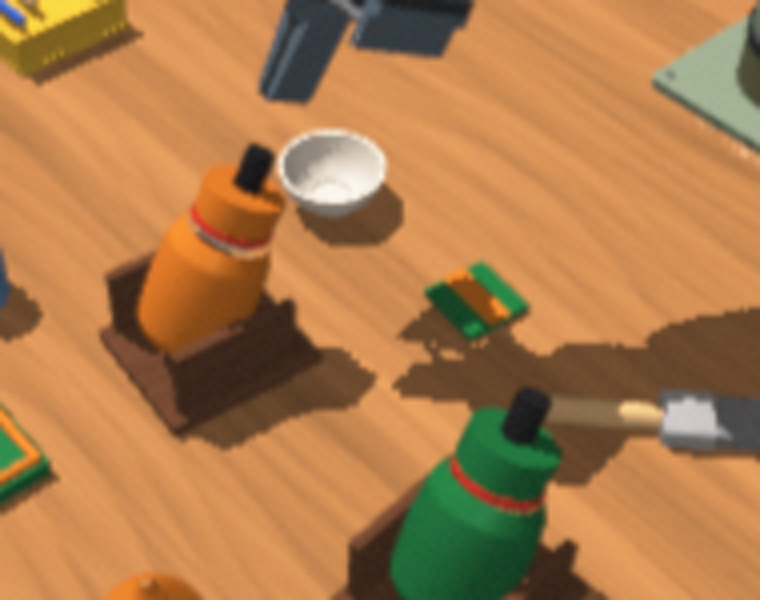

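The picture shows the green cap seated squarely at (510,460) with the seal down. The amber cap at (240,210) still stands proud, and the shut fingers are above its knob at (290,80). Now I'll press amber.

Request:
send_rows([
  [[0, 0, 0, 0.02, -0.005, -0.04, 1], [0, 0, 0, 0.02, -0.002, -0.04, 1], [0, 0, 0, 0.02, -0.002, -0.04, 1], [0, 0, 0, 0.019, -0.002, -0.036, 1], [0, 0, 0, 0, 0, 0, 1], [0, 0, 0, 0, 0, 0, 1], [0, 0, 0, 0.007, -0.0005, -0.0134, 1], [0, 0, 0, 0.007, -0.0005, -0.0134, 1], [0, 0, 0, 0, 0, 0, 1]],
])

```text
time_s: 13.05
ee_pos: [561.4, -101.2, 177.6]
ee_rot: [-178.1, -27.0, -8.3]
force: [0.4, 0.2, 1.1]
gripper_width: 0.3
gripper_force: 0.0
```

Request:
send_rows([
  [[0, 0, 0, 0.005, -0.0004, -0.01, 1], [0, 0, 0, 0.005, -0.0004, -0.01, 1], [0, 0, 0, 0, 0, 0, 1]],
])

```text
time_s: 13.35
ee_pos: [563.3, -101.4, 174.0]
ee_rot: [-178.1, -27.0, -8.3]
force: [-2.7, -0.4, 3.7]
gripper_width: 0.6
gripper_force: 2.4
```

Request:
send_rows([
  [[0, 0, 0, 0.005, -0.0004, -0.01, 1], [0, 0, 0, 0.005, -0.0004, -0.01, 1], [0, 0, 0, 0, 0, 0, 1]],
])

```text
time_s: 13.65
ee_pos: [564.4, -101.6, 172.1]
ee_rot: [-178.1, -27.0, -8.3]
force: [-16.4, 1.2, 20.4]
gripper_width: 0.3
gripper_force: 13.4
```

Request:
send_rows([
  [[0, 0, 0, 0.005, -0.0004, -0.01, 1], [0, 0, 0, 0, 0, 0, 1]],
])

```text
time_s: 13.85
ee_pos: [564.6, -101.5, 172.0]
ee_rot: [-178.1, -27.1, -8.2]
force: [-29.5, 0.8, 36.9]
gripper_width: 0.3
gripper_force: 22.9
```

Hard stop at 47 N. I'll retreat and check.

Request:
send_rows([
  [[0, 0, 0, -0.02, 0.001, 0.04, 1], [0, 0, 0, -0.08, 0.006, 0.16, 1], [0, 0, 0, -0.1, 0.006, 0.2, 1], [0, 0, 0, -0.1, 0, 0.2, 1], [0, 0, 0, -0.1, 0, 0.1, 1], [0, 0, 0, 0, 0, 0, 1], [0, 0, 0, 0, 0, 0, 1]],
])

```text
time_s: 14.55
ee_pos: [486.1, -99.0, 307.1]
ee_rot: [-178.1, -26.9, -8.3]
force: [0.6, 0.0, 0.2]
gripper_width: 0.5
gripper_force: 0.0
```

```bash
python3 chk.py 2; python3 chk.py 3
```

```text
top green [597.1 169.  184.5   7.4] 222 1.3884518754827138
top amber [ 588.6 -107.5  170.9    7.6] 209 1.405325487768124
scene green [597.8 170.1 184.1   8.5] 356 0.5697990143727161
scene amber [ 590.6 -102.5  173.4    8.3] 199 0.6167680628619223
14.65 [486.1 -98.8 305.4] [-178.   -26.7   -8.3] 0.4035440482628106
top green [597.1 166.6 182.3   7.4] 250 1.531314419749929
top amber [ 588.5 -106.1  174.2    7.2] 190 1.3602487553682083
scene green [597.6 170.1 184.8   8.5] 335 0.6167258314919462
scene amber [ 590.5 -102.7  174.2    8.3] 206 0.6088135412209503
14.75 [486.3 -98.8 305.4] [-178.   -26.7   -8.3] 0.4638970371683399
```

View pics/c_2.png

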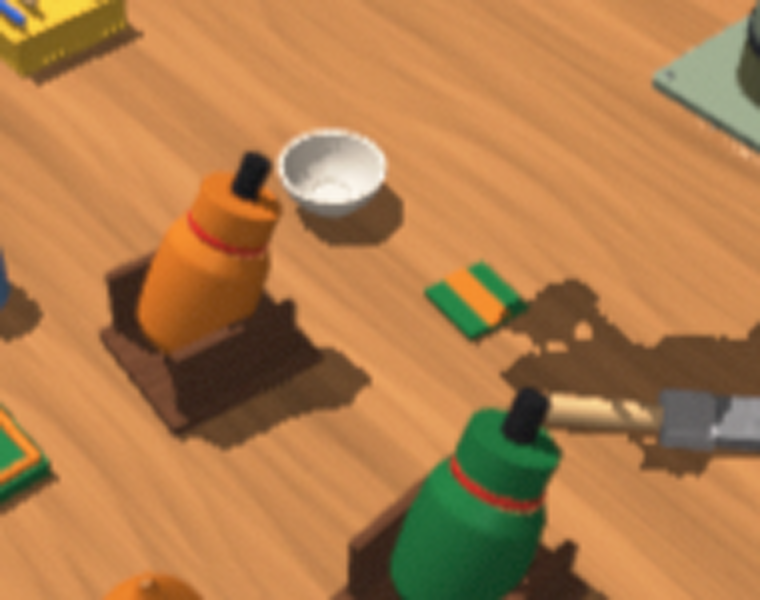

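Both caps are home: amber at (230,215) and green at (505,460), each with its seal flush on the shoulder. The other things in view haven't moved and the gripper is clear.

```bash
python3 -c "
from workcell import env
print(env.job_done())"
```

```text
the job is handed in; nothing more can be done
None
```

I put the green cap on its jar and pressed both caps down to a hard stop; camera fits put both at about 8 mm of travel (fully home). No bystander looked moved in the last picture, and I handed the job in at about 15 s; no verdict came back.

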